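Park the cutter and latch the bag sealer's lid

TASK

Put the bag sealer away for the day. First, with the lid still open, slide the cutter along its track until it rests against the tall parking block (the block may be at either end; the other end has only a low round stop). Then press the lid down until its catch snaps and holds it fully shut by itself, leaving the cutter parked and the things standing around the sealer where they are.

Things in the scene. Friction and masses are not known exactly. Their poses are not given: they have to be found in the camera images.
- sealer: countertop bag sealer, fixed to the table: white body 150 (x) x 380 (y) x 60 mm, with a deck 30 mm high reaching from 75 to 145 mm in front (-x) of its centre that carries the cutter track. Origin at the centre of the 150 x 380 body, on the table; x points to the back (hinge side), y along the cutter track, z up
- lid_hinge (a point): point on the lid's hinge axis at its middle, 70 mm behind the sealer's centre, 61.5 mm above the table; the hinge axis is parallel to the sealer's y
- lid (a joint): angle of the lid (rad): 0 = fully shut and latched, grows as the lid rises. The grey lid is 150 x 372 x 28 mm and reaches from 5 mm behind to 145 mm in front of the hinge. A stiff sprung hinge holds it half open; unlatched it springs back to 0.3 or more. The catch resists from 0.1 rad and snaps over at 0.06, taking up to 20 N down on the pad
- lid_pad (a point): middle of the top of the black press pad (26 x 80 mm, raised 6 mm) at the middle of the lid's front edge; in the lid's frame 124 mm in front of the hinge and 34 mm above it (lid shut: 95.5 mm above the table). Moves with the lid; axes are the lid's own
- cutter (a joint): position of the cutter carriage along the sealer's y (m): 0 = middle of its track, travel -0.11 to +0.11, stopping against the block at either end; parked is the end that has the parking block. It slides with about 1.5 N of friction
- cutter_fin (a point): top centre of the upright fin of the black cutter carriage, 80 mm above the table, on the track line 115 mm in front of the sealer's centre. Fin 26 (x) x 12 (y) x 34 mm high, on a carriage 40 (x) x 70 (y) mm whose top is 46 mm above the table. Moves with the cutter
- parking_block: tall grey block, 46 (x) x 30 (y) x 44 mm high, on the deck at one end of the cutter track (its top 74 mm above the table). Origin at the centre of its underside, 160 mm to one side of the sealer's middle; the parked fin is 50 mm from it
- end_stop: low round grey stop, 30 mm across, 12 mm high, on the deck at the other end of the track. Origin at the centre of its underside
- sifter: steel sifter mug, 84 mm across, 90 mm high, standing beside the sealer; origin at the centre of its underside. Leave alone
- stamp: turned wooden dough stamp, 54 mm across, 60 mm high, standing beside the sealer; origin at the centre of its underside. Leave alone
- jar: glass jar with a steel cap, 68 mm across, 100 mm high, standing beside the sealer; origin at the centre of its underside. Leave alone

How it is judged:
By the outcome, as a careful person would: the job done as asked, in the order asked, and still so for the second after the job is handed in, with the robot touching nothing.
It also fails if it takes over 42 s, if anything falls off the work surface, if the arm or the gripper's body presses on something with over 40 N, if the wrist force passes 120 N, or if a joint passes its speed limit or range.

ROBOT

A 6-joint arm with a two-finger parallel gripper is mounted at the origin on the work surface. World frame = base frame: x ahead of the robot, y to its left, z up, the work surface at z = 0. Lengths are in mm, angles in rad, forces in N, time in s.
With the tool pointing down it reaches from about 400 to 925 mm from the base axis. Payload 12.5 kg.
Tool frame: the origin (TCP) lies at the very end of the fingers, on their centre line; the grasp point (between the pads) lies env.grip_point_offset behind it (env.grip_point_offset is the distance from the TCP to the grasp point, in mm); y points along the fingers, z is the direction in which the jaws open and shut, and the axes are right-handed (so a half turn about y gives the same grasp; the last joint's range is limited). The gripper opens to 95 mm and grips with 3 to 60 N. Pads are 20 mm wide; open, the fingers measure 119 mm over their backs; the gripper's body (75 mm by 180 mm) begins 59 mm behind the grasp point.
Start: joints at [1.111, 0.491, 1.559, -0, 1.092, -0.106], TCP at [216.525, 586.314, 214.661] pointing down, gripper open.
Joint ranges: [-3.1, 3.1], [-0.84, 2.19], [0.05, 2.79], [-1.13, 4.28], [0.06, 2.93], [-2.69, 2.69]. Speed limits (rad/s): [2.22, 2.22, 2.79, 3.14, 3.14, 3.14].

INTERFACE

Orientations are given as [roll, pitch, yaw] about the fixed x, y, z axes, in that order (R = Rz(yaw) Ry(pitch) Rx(roll)).
In Python, from cell import readout, read_camera, env, nets gives the robot as it stands.
- The arm moves only by the tool apply_moves, never from a script. Its argument "increments" is a list of rows, each a list of 3 entries, a list of its own where there are three numbers: the shift along the tool's x, y, z in cm, then the turn, a rotation vector about the tool's x, y, z in degrees, then the finger opening in cm, from 0 to 9.51. A call has exactly 5 rows; each row shifts and turns the pose as measured when the row begins, along the tool's axes as they then stand; what a row does not reach is not made up. A row lasts 1/8 s, in which the tool goes at most 62.5 mm and 10.7 degrees, less where a joint would pass 70% of its speed; a pose out of reach is approached as far as the arm can. A call with a gripper value outside its range is refused whole. The fingers move at their own pace and stop on an object; the grip force is fixed at half the most. Time passes only in rows, so rows that do not move let the fingers close, or fill a call up. It gives the time, the measured TCP pose, the force and the opening at its end, in the units of the state.
- readout.state(): the state, without advancing time (a new reading comes with each control period).
- read_camera(name): name is "scene" or "top" or "wrist"; returns a dict with "img" (400x640x3 uint8, red, green, blue), "vfov" (degrees; the focal length in pixels is half the picture's height over the tangent of half this angle, whatever the lens; pixels are square), "cx", "cy" (the principal point, pixels), "rvec" (rotation vector, rad) and "tvec" (3), from world to camera coordinates, as OpenCV has them; the wrist camera has in their place "mount" (4x4, takes a point from camera to tool coordinates, whose origin is the TCP and whose axes are the tool frame's). Camera axes: x right, y down, z forward; pixel columns grow to the right and rows downward; lengths in mm; the calibration is good to about 2 mm. A picture is of the moment at which its call begins: read the wrist's pose just before it. There is no depth.
- env.job_done(): hands the job in, once; it reports no verdict.
Trained networks look in a picture, given as the dict that the camera call returned (one of the last four; its "shot" number tells which), for a name from the list of things; names that differ only in an ending like _2 or _b are one class to them, and where a whole thing is asked for, a point or a joint stands for the part that bears it (a point fixed in the world has none). Each returns a list of dicts, best first, with "confidence" (0 to 1); they miss things now and then, are a little off and sometimes report something else, mostly with a low value. They report only what shows in the picture. A call takes as long as a camera call.
- nets.look_for(picture, thing): "point" ([x, y, z] in mm, in the coordinates of the camera as it stood for that picture, good to about 4 mm: the middle of the surface that is visible of it).
- nets.mark_of(picture, thing): "point" ([x, y, z] in mm, in the coordinates of the camera as it stood for that picture, good to about 4 mm: a listed point, or the origin of a listed thing).
The state is a dict: "t": time; "joints": joint angles; "qvel": joint speeds; "tau": joint torques, N m; "eef_pos": TCP position; "tcp_rot": TCP orientation; "ft_force": force on the tool from outside, world axes, zero at the start; "moment": the same for the moment, N m; "opening": opening from 0.0 (shut) to 1.0 (fully open).
Only numpy, scipy, OpenCV 4.12 (cv2) and the standard library are available. Lean on these libraries where they do the work, as an engineer would, in place of code of your own. Each camera call takes 0.05 s, during which the arm holds its last target. There are 200 camera calls.

## Working session

There is one attempt and no reset: what is moved stays moved. The work goes in short steps, Python scripts to look and compute and a tool call to move; the robot and the scene stay as the last step left them, time stands still between calls to the robot, and variables do not carry over. Pictures are saved under pics/ and viewed, about 8 in all and at most 12, crops included, and the job is handed in when it is done.

Besides the shell and the picture viewer there is one more tool, called after "Call:" by a JSON object that holds its "fn" and its "kwargs". apply_moves: Moves the arm, as the interface text tells. Its arguments: {"type":"object","properties":{"increments":{"type":"array"}},"required":["increments"]}

```bash
mkdir -p pics; cat > h.py <<'E'
import numpy as np, cv2
from scipy.spatial.transform import Rotation as R
from cell import readout, read_camera, env, nets
def w2c(p): return cv2.Rodrigues(np.array(p['rvec'],float))[0], np.array(p['tvec'],float).ravel()
def toworld(p,x,st=None):
    if 'mount' in p:
        q=np.array(p['mount'])@np.append(x,1); return R.from_euler('xyz',st['tcp_rot']).apply(q[:3])+st['eef_pos']
    r,t=w2c(p); return r.T@(np.array(x)-t)
def save(p,n): cv2.imwrite('pics/'+n+'.png',p['img'][:,:,::-1])
def tool(st): return R.from_euler('xyz',st['tcp_rot']).as_matrix()
E
python3 - <<'E'
from h import *
s=readout.state(); print(s['t'],s['eef_pos'],s['tcp_rot'],s['ft_force']); print(tool(s).round(3), env.grip_point_offset)
for c in ['scene','top']:
    p=read_camera(c); save(p,c+'0')
    for n in ['sealer','lid_hinge','lid_pad','cutter_fin','parking_block','end_stop','sifter','stamp','jar']:
        for d in nets.mark_of(p,n)[:2]: print(c,n,toworld(p,d['point']).round(0),round(d['confidence'],2))
E
```

```text
0.0 [216.39741788 586.07289545 214.06065559] [-1.57189210e+00  1.07238364e-04 -3.53758886e-01] [-0.41923769  0.19298727 -0.24945928]
[[ 0.938 -0.     0.346]
 [-0.346 -0.001  0.938]
 [-0.    -1.    -0.001]] 18.8
scene sealer [612.   3.   1.] 0.61
scene lid_hinge [681.  -1.  60.] 0.97
scene lid_pad [614.   5. 172.] 0.61
scene parking_block [516. 177.  32.] 0.41
scene end_stop [ 483. -139.   32.] 0.66
scene sifter [651. 278.   1.] 0.81
scene stamp [ 489. -244.    1.] 0.84
scene stamp [513. 180.  34.] 0.48
scene jar [ 590. -278.   -4.] 0.73
top sealer [613.   3.  -0.] 0.7
top sealer [494.  -5.  79.] 0.67
top lid_hinge [680.  -7.  61.] 0.59
top lid_pad [607.   8. 171.] 0.89
top cutter_fin [490.  -5.  77.] 0.65
top cutter_fin [515. 175.  27.] 0.41
top parking_block [519. 178.  30.] 0.59
top parking_block [ 477. -141.   33.] 0.5
top end_stop [ 474. -141.   38.] 0.49
top sifter [649. 280.   2.] 0.56
top sifter [613.   8.  -3.] 0.46
top jar [ 584. -281.    1.] 0.83
```

```bash
python3 -c "
import cv2,numpy as np
a=[cv2.imread('pics/%s0.png'%c) for c in('scene','top')]
cv2.imwrite('pics/both.png',cv2.resize(np.vstack(a),(480,600)))"
```

```text
(no output)
```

View pics/scene0.png

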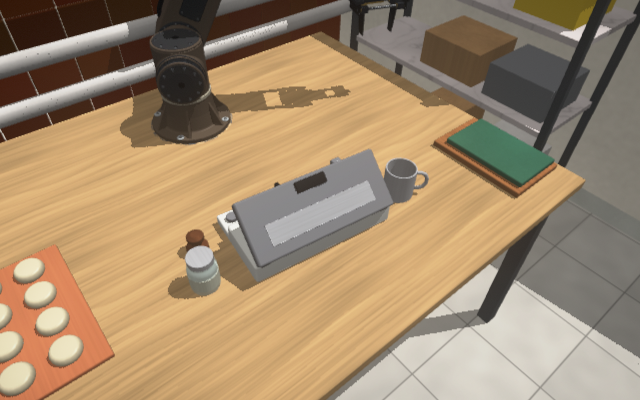

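View pics/top0.png

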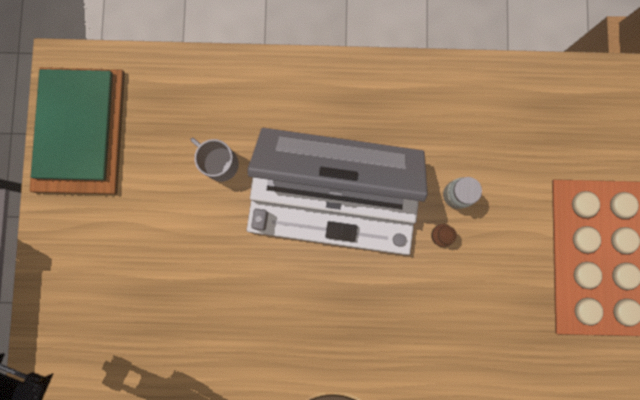

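The pictures show the tall parking block at the left end (top view px 260,219; world y≈+177) and the low round stop at the right end (400,240). The cutter is just off the middle (341,231), and the lid is half open at about 0.77 rad. The sealer is yawed about -0.122 rad. I'll align the tool with the sealer so that tool x is sealer x and tool z is sealer y, and close the fingers on the way in.

Call:
{"fn": "apply_moves", "kwargs": {"increments": [[[0,0,0],[0,-6.6,0],0],[[0,0,0],[0,-6.6,0],0],[[3.1,0,-4.5],[0,0,0],0],[[3.1,0,-4.5],[0,0,0],0],[[3.1,0,-4.5],[0,0,0],0]]}}

```text
t: 1.62
eef_pos: [293.6, 440.2, 213.9]
tcp_rot: [-1.57, -0.0, -0.111]
ft_force: [0.8, -0.7, 0.1]
opening: 0.533
```

Call:
{"fn": "apply_moves", "kwargs": {"increments": [[[3.1,0,-4.5],[0,0,0],0],[[3.1,0,-4.5],[0,0,0],0],[[3.1,0,-4.5],[0,0,0],0],[[3.1,0,-4.5],[0,0,0],0],[[3.1,0,-4.5],[0,0,0],0]]}}

```text
t: 2.25
eef_pos: [426.3, 191.8, 214.9]
tcp_rot: [-1.568, -0.003, -0.109]
ft_force: [1.6, 1.0, -0.3]
opening: 0.023
```

Call:
{"fn": "apply_moves", "kwargs": {"increments": [[[1.9,0,-4.8],[0,0.7,0],0],[[1.9,0,-4.8],[0,0,0],0],[[1.9,0,-4.8],[0,0,0],0],[[1.9,0,-4.8],[0,0,0],0],[[1.9,0,-4.8],[0,0,0],0]]}}

```text
t: 2.88
eef_pos: [494.4, -66.8, 215.6]
tcp_rot: [-1.568, -0.006, -0.123]
ft_force: [0.5, 0.1, 0.3]
opening: 0.005
```

```bash
cat > look.py <<'E'
from h import *
import sys
C=np.array([612,3,0.]);a=-.122;X=np.array([np.cos(a),np.sin(a),0]);Y=np.array([-X[1],X[0],0])
def S(w): return np.array([(w-C)@X,(w-C)@Y,w[2]]).round(1)
if __name__=='__main__':
    s=readout.state();print('tcp sealer',S(np.array(s['eef_pos'])),s['tcp_rot'],s['ft_force'])
    for c in sys.argv[2].split(','):
        s=readout.state();p=read_camera(c);save(p,sys.argv[1]+c)
        for n in sys.argv[3].split(','):
            for d in nets.mark_of(p,n)[:2]: print(c,n,S(toworld(p,d['point'],s)),round(d['confidence'],2))
E
python3 look.py a wrist,top cutter_fin,lid_pad,parking_block,end_stop,sealer
```

```text
tcp sealer [-108.2  -83.6  215.6] [-1.56774649 -0.00629638 -0.12263846] [0.51497875 0.0941386  0.27200353]
wrist cutter_fin [-116.1  -22.7   77.9] 0.81
wrist lid_pad [  2.    0.7 171.1] 0.97
wrist parking_block [-114.3  158.6   29.6] 0.64
wrist end_stop [-115.5 -166.    29.9] 0.79
wrist end_stop [  1.2  -2.3 168.7] 0.44
wrist sealer [-0.5  1.9  3.7] 0.75
top lid_pad [ -4.6   4.4 171.3] 0.94
top parking_block [-116.8  163.2   26.2] 0.77
top sealer [1.3 1.7 4.3] 0.7
```

View pics/awrist.png

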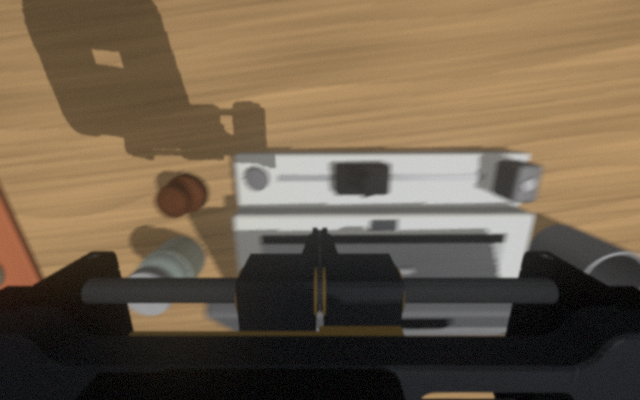

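The wrist view shows the cutter at px (360,178), the round stop at left (257,178), and the block at right (515,180). The wrist network agrees: fin at sealer (-116,-23,78), block at y≈+159. I'll lower the closed fingers on the stop side of the fin, above the carriage.

Call:
{"fn": "apply_moves", "kwargs": {"increments": [[[-0.7,3.5,0.8],[0,0,0],0],[[0,4,0],[0,0,0],0],[[0,4,0],[0,0,0],0],[[0,3,0],[0,0,0],0],[[0,1,0],[0,0,0],0]]}}

```text
t: 4.1
eef_pos: [490.6, -53.5, 58.1]
tcp_rot: [-1.568, -0.011, -0.118]
ft_force: [0.8, -0.2, 0.9]
opening: 0.008
```

```bash
python3 look.py b wrist cutter_fin,parking_block
```

```text
tcp sealer [-113.6  -70.9   58.1] [-1.56841736 -0.01116899 -0.11829626] [ 0.82033794 -0.23642006  0.91690113]
wrist cutter_fin [-115.1  -25.5   78. ] 0.59
wrist parking_block [-118.1  159.5   30.4] 0.8
```

Call:
{"fn": "apply_moves", "kwargs": {"increments": [[[0,0,2],[0,0,0],0],[[0,0,2.5],[0,0,0],0],[[0,0,2.5],[0,0,0],0],[[0,0,2.5],[0,0,0],0],[[0,0,2.5],[0,0,0],0]]}}

```text
t: 4.88
eef_pos: [508.8, 66.5, 66.9]
tcp_rot: [-1.57, -0.023, -0.121]
ft_force: [-1.3, -2.2, -1.7]
opening: 0.003
```

Call:
{"fn": "apply_moves", "kwargs": {"increments": [[[0,0,1.4],[0,0,0],0],[[0,0,0.9],[0,0,0],0],[[0,0,0.6],[0,0,0],0],[[0,0,0.5],[0,0,0],0],[[0,0,0.4],[0,0,0],0]]}}

```text
t: 5.5
eef_pos: [514.2, 105.7, 69.3]
tcp_rot: [-1.569, -0.026, -0.12]
ft_force: [-1.0, -2.5, -0.6]
opening: 0.002
```

```bash
python3 look.py c wrist cutter_fin,parking_block
```

```text
tcp sealer [-109.6   90.1   69.3] [-1.56945179 -0.02631467 -0.11997399] [-0.97362073 -2.49002194 -0.60084918]
wrist cutter_fin [-115.6  106.2   80.2] 0.9
wrist parking_block [-116.   157.6   32. ] 0.83
wrist parking_block [-118.7  103.1   81.4] 0.5
```

View pics/cwrist.png

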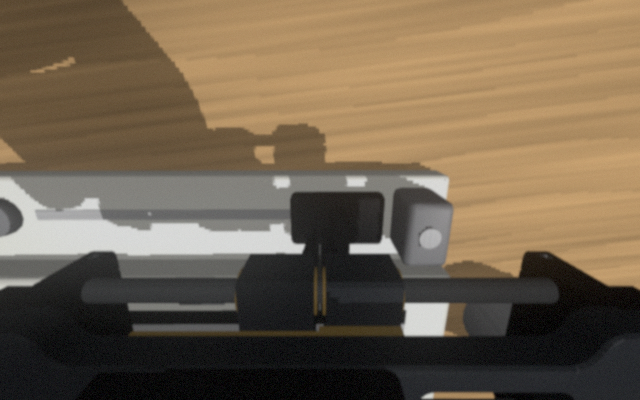

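The cutter (px 338,217) is nearly at the block, with a gap of about 10 px. I'll correct the tilt and height drift and push on gently.

Call:
{"fn": "apply_moves", "kwargs": {"increments": [[[-0.4,0.6,0],[0,0,1.4],0],[[0,0.2,0.2],[0,0,0],0],[[0,0,0.3],[0,0,0],0],[[0,0,0.3],[0,0,0],0],[[0,0,0.3],[0,0,0],0]]}}

```text
t: 6.28
eef_pos: [511.4, 114.5, 60.9]
tcp_rot: [-1.574, 0.0, -0.118]
ft_force: [-1.9, -38.7, 7.1]
opening: 0.007
```

Call:
{"fn": "apply_moves", "kwargs": {"increments": [[[0,0,0.3],[0,0,0],0],[[0,0,0.3],[0,0,0],0],[[0,0,0.3],[0,0,0],0],[[0,0,0.3],[0,0,0],0],[[0,0,0.3],[0,0,0],0]]}}

```text
t: 6.9
eef_pos: [511.3, 113.9, 61.1]
tcp_rot: [-1.595, 0.007, -0.113]
ft_force: [-1.9, -32.2, 4.3]
opening: 0.005
```

```bash
python3 look.py d wrist cutter_fin,parking_block
```

```text
tcp sealer [-113.4   97.8   61.1] [-1.59516984  0.00662378 -0.11262946] [ -1.92974427 -32.23260299   4.30812645]
wrist cutter_fin [-117.2  113.2   79.3] 0.61
wrist parking_block [-115.7  156.9   28.8] 0.55
```

View pics/dwrist.png

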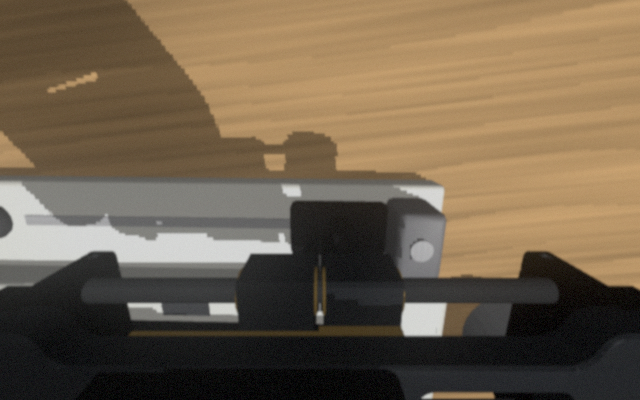

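The cutter is parked: the carriage (px 340,240) is tight against the block, fin at about y=+110, with a steady reaction of 32–39 N. I'll back off and rise, then go over the lid pad.

Call:
{"fn": "apply_moves", "kwargs": {"increments": [[[0,0,-2],[0,0,0],0],[[0,-4,-0.5],[1.4,0.5,0],0],[[0,-5,0],[0,0,0],0],[[0,-5,0],[0,0,0],0],[[0,-4,0],[0,0,0],0]]}}

```text
t: 7.68
eef_pos: [508.8, 89.2, 244.3]
tcp_rot: [-1.57, 0.012, -0.123]
ft_force: [-0.1, -1.0, -0.2]
opening: -0.001
```

```bash
python3 look.py e wrist cutter_fin,parking_block,lid_pad
```

```text
tcp sealer [-112.9   73.   244.3] [-1.57032221  0.0124174  -0.12277102] [-0.11777567 -1.03989047 -0.24389536]
wrist cutter_fin [-116.4  112.9   79.9] 0.64
wrist parking_block [-114.5  160.5   30.4] 0.97
wrist lid_pad [  0.7   0.3 169.1] 0.88
```

Call:
{"fn": "apply_moves", "kwargs": {"increments": [[[4.1,0,-2.5],[0,0,-0.7],0],[[4.1,0,-2.4],[0,0,0],0],[[4.1,0,-2.4],[0,0,0],0],[[0,3,0],[0,0,0],0],[[0,1.5,0],[0,0,0],0]]}}

```text
t: 8.5
eef_pos: [622.7, 0.3, 187.6]
tcp_rot: [-1.57, 0.01, -0.121]
ft_force: [0.1, 0.3, -0.4]
opening: 0.005
```

```bash
python3 look.py f wrist,top,scene lid_pad,lid_hinge,cutter_fin
```

```text
tcp sealer [ 10.9  -1.4 187.6] [-1.57017685  0.01018159 -0.12119517] [ 0.1233999   0.32019576 -0.40711828]
wrist lid_pad [  2.7   0.5 166.9] 0.84
wrist lid_hinge [  1.4 280.    1. ] 0.44
wrist cutter_fin [-116.5  110.5   77.6] 0.62
top lid_pad [-117.1  161.6   28.8] 0.31
top cutter_fin [-117.5  114.6   77.9] 0.79
top cutter_fin [  0.9 281.8  -1.4] 0.44
scene lid_pad [ -0.3   3.6 171.2] 0.72
scene lid_hinge [71.1  2.  60.5] 0.97
```

Pad and hover agree (pad ≈ (1,0,170)), and the cutter still reads parked. Next I press along the pad's arc.

Call:
{"fn": "apply_moves", "kwargs": {"increments": [[[0,1.1,0],[0,0,0],0],[[-1,0.7,0],[0,0,0],0],[[-0.9,0.8,0],[0,0,0],0],[[-0.9,0.9,0],[0,0,0],0],[[-0.8,1,0],[0,0,0],0]]}}

```text
t: 9.72
eef_pos: [585.7, 5.0, 144.8]
tcp_rot: [-1.57, 0.003, -0.121]
ft_force: [0.7, -0.3, 4.3]
opening: 0.003
```

```bash
python3 look.py g wrist lid_pad,cutter_fin
```

```text
tcp sealer [-26.3  -1.3 144.8] [-1.57033179  0.00260919 -0.12051799] [ 0.6624988  -0.27853539  4.33780892]
wrist lid_pad [-27.7   0.7 142.4] 0.85
wrist cutter_fin [-116.7  109.    80.6] 0.86
```

View pics/gwrist.png

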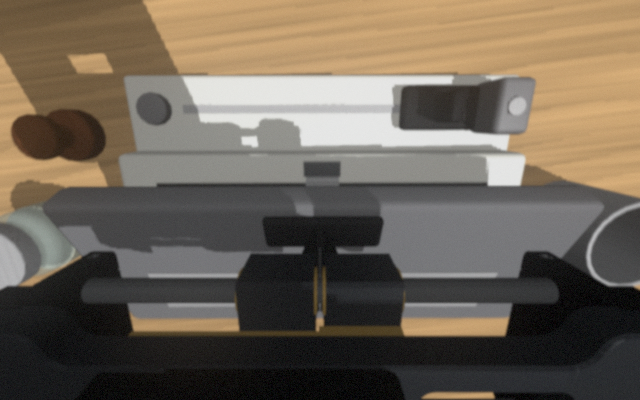

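The fingertips sit on the pad (px 323,230), the lid is following (pad z≈142), and the cutter is still against the block (440,107). I'll keep going down.

Call:
{"fn": "apply_moves", "kwargs": {"increments": [[[-0.5,0.7,0],[0,0,0],0],[[-0.5,0.8,0],[0,0,0],0],[[-0.4,0.8,0],[0,0,0],0],[[-0.3,0.7,0],[0,0,0],0],[[-0.3,0.7,0],[0,0,0],0]]}}

```text
t: 10.5
eef_pos: [566.0, 7.3, 107.0]
tcp_rot: [-1.57, -0.0, -0.121]
ft_force: [0.4, -0.4, 17.3]
opening: 0.005
```

Call:
{"fn": "apply_moves", "kwargs": {"increments": [[[-0.1,0.5,0],[0,0,0],0],[[-0.1,0.5,0],[0,0,0],0],[[-0.1,0.4,0],[0,0,0],0],[[0,0.4,0],[0,0,0],0],[[0,0.4,0],[0,0,0],0]]}}

```text
t: 11.12
eef_pos: [562.6, 7.8, 95.2]
tcp_rot: [-1.571, -0.008, -0.12]
ft_force: [-17.5, -0.2, 59.1]
opening: 0.007
```

At z=95 the force is 59 N, so the lid is against its stop. I'll lift off straight up and check that it holds.

Call:
{"fn": "apply_moves", "kwargs": {"increments": [[[0,-1,0],[0,0,0],0],[[0,-2,0],[0,0,0],0],[[0,-4,0],[0,0,0],0],[[0,-4,0],[0,0,0],0],[[0,-4,0],[0,0,0],0]]}}

```text
t: 11.75
eef_pos: [558.1, 8.3, 245.1]
tcp_rot: [-1.571, 0.002, -0.12]
ft_force: [-0.1, -0.1, 0.0]
opening: 0.005
```

```bash
python3 look.py h wrist,scene,top lid_pad,cutter_fin,parking_block,sifter,stamp,jar; python3 -c "
import cv2,numpy as np
cv2.imwrite('pics/end.png',np.vstack([cv2.imread('pics/hwrist.png')[:300],cv2.imread('pics/hscene.png')[100:400]]))"
```

```text
tcp sealer [-54.2  -1.3 245.1] [-1.57064651  0.00189376 -0.1197753 ] [-0.09755668 -0.06479502  0.01185465]
wrist lid_pad [-56.6   0.8  94.2] 0.7
wrist cutter_fin [-118.1  112.8   79.2] 0.57
wrist cutter_fin [-1.7  1.4  6. ] 0.33
wrist parking_block [-117.8  157.7   31. ] 0.64
wrist sifter [  5.4 279.8   3.2] 0.7
wrist stamp [ -86.7 -262.1    1.3] 0.76
wrist jar [  12.5 -291.3    0.5] 0.73
scene lid_pad [-55.5   4.7  99.7] 0.56
scene cutter_fin [-116.9  116.8   77.7] 0.76
scene parking_block [-113.1 -157.3   30.5] 0.75
scene parking_block [-119.4  161.8   32.1] 0.5
scene sifter [  4.5 278.9   0.9] 0.55
scene sifter [70.9  2.6 60.5] 0.37
scene stamp [ -90.  -260.8   -0.4] 0.52
scene stamp [-114.9  163.9   30.9] 0.46
scene jar [  11.7 -284.4   -0.5] 0.69
scene jar [-113.5  117.3   78. ] 0.69
top lid_pad [-56.2   3.4 101.1] 0.74
top cutter_fin [-118.   113.    75.7] 0.89
top parking_block [-119.2  160.4   27.7] 0.88
top sifter [  1.6 283.2   1.5] 0.91
top stamp [ -87.  -263.8   -2.5] 0.7
top jar [   7.7 -284.3   -1. ] 0.67
```

View pics/end.png

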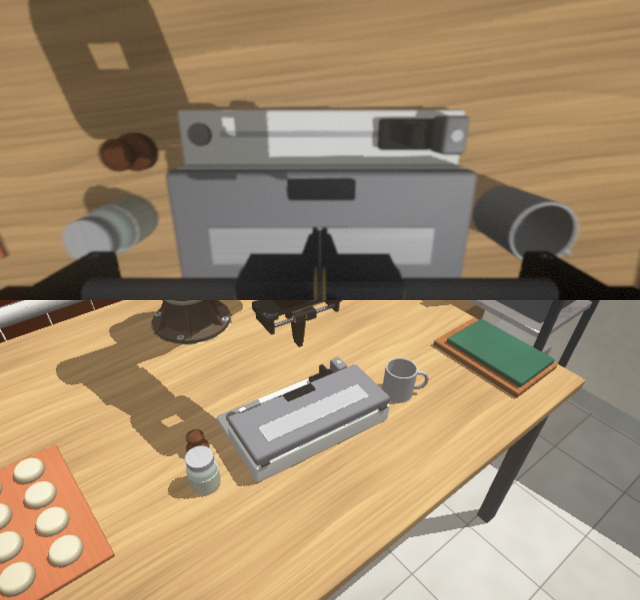

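The lid stays shut on its own: pad z is about 94–101, and an unlatched lid would read at least 130. The cutter is tight against the block (px 410,133), and the neighbours are where they were.

```bash
python3 -c "
from cell import env,readout
print(readout.state()['t'],env.job_done())"
```

```text
the job is handed in; nothing more can be done
12.8 None
```

The sealer is put away, and I handed the job in at 12.8 s of the 42 s allowed. With the lid open, I pushed the cutter with closed fingers to the tall block at the +y end until it pushed back with about 35 N. Then I pressed the lid pad down along its arc to z ≈ 95 mm (59 N at the end) and lifted clear.

**Last checks, robot touching nothing:**
- **Lid:** all three cameras put the pad at 94–101 mm, against 95.5 mm when shut and at least 130 mm when unlatched, so the catch is holding.
- **Cutter:** the fin reads +113 to +117 mm, against 110 mm nominal. That is within the networks' error, and the pictures show it against the block.
- **Sifter, stamp and jar:** all within a few mm of where the scene camera first put them, which is within the networks' error. They looked undisturbed.

**Disagreements:** the scene camera's top parking-block report in the final check was the low stop at the other end. Both other cameras and the pictures contradicted it.

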